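Reset the vent stay of the can-drying box

TASK

The drying box's vent flap is only ajar, its stay bar sitting with the slot over the pin. Lift the stay off the pin, swing the flap wider, and drop the last round hole (nearest the tab) over the pin so the bar lies fully down at both ends, still on the flap's stud; then let go. The pin may be clamped anywhere along its short track, so feel for it gently (pushing the bar with less than 25 N), and leave the bottles, cans and other things where they are.

Things in the scene. Friction and masses are not known exactly. Their poses are not given: they have to be found in the camera images.
- box: White drying box for rinsed cans, fixed, 240 deep (x, front face at x=0 looking to -x), 300 wide (y), 130 high. Origin: middle of the lower front edge; z up. Along the box's x on its flat top runs the track of the pin block.
- track_end (a point): Front end of the pin's track on the box top, at shoulder height (20 above the box top). The upright steel pin, 8 diameter, slightly rounded top, stands 14 above its 18 wide shoulder, on which the stay rests. It is clamped fast at an unmeasured place on the track: its axis lies 3 to 23 from this point along the box's +x (0 along y); it must be seen or felt.
- flap_hinge (a point): On the vent flap's upright hinge axis, at box-top height. The flap is a wooden leaf 170 wide, 115 high, 14 thick in front of the box; closed, it runs from the hinge towards the box's -y; it swings out towards the box's -x. It stays where it is left; about 1 N at the stud moves it.
- flap (a joint): Opening angle of the flap, rad: 0 closed, growing as its free end swings out towards the box's -x (clockwise from above), at most 1.25. It starts ajar at about 0.35.
- stud (a point): On the axis of the stud on the flap's top edge, 150 from the hinge axis, at the shoulder on which the stay's heel rests (20 above the flap's and box's top). The stud is 8 in diameter with a 17 wide head, its underside 34 above the shoulder: the heel eye can slide up about 29 but not come off.
- stay: Loose flat steel bar, 258 long, 22 wide, 5 thick, about 0.14 kg. Origin: centre of the heel eye (10.5 hole, on the stud), underside; x along the bar to its tail, z up. At x 140 a slot 32 long, 10 wide (on the pin at the start); at 169 and 196 round holes of 10, the second being the last hole; at 228 the thumb tab; the end at 242.
- heel_eye (a point): Centre of the stay's heel eye, at the bar's underside.
- slot (a point): Centre of the stay's slot, 140 from the heel eye, at the underside.
- last_hole (a point): Centre of the stay's last round hole (diameter 10), the one nearest the thumb tab, 196 from the heel eye, at the underside.
- tab (a point): Top middle of the black thumb tab that stands up from the tail of the stay: 20 long along the bar, 10 thick across it, 30 high above the bar's upper face; this is the place to grip, fingers either side across the bar. Fingertips go down beside it to the bar.
- amber: Bystander: empty amber glass bottle, 62 diameter, 190 high, on the table left (+y) of the box; origin under its centre.
- pet: Bystander: empty clear PET bottle, 64 diameter, 200 high, on the table right (-y) of the box; origin under its centre.
- can: Bystander: aluminium can, 66 diameter, 115 high, on the table right of the box; origin under its centre.
- jar: Bystander: glass jar with steel lid, 72 diameter, 100 high, on the table left of the box; origin under its centre.
- eggcup: Bystander: white ceramic egg cup, 48 diameter, 58 high, on the box top towards the back left; origin under its centre.
- clampstack: Bystander: blue plastic clamp round a stack of four flattened cans, 74 x 58 x 51 high, on the box top towards the front left; origin at its underside.
- opener: Bystander: flat steel bottle opener, 94 long, 28 wide, 4 thick, on the box top at the right; origin at its underside.

How it is judged:
By the outcome, as a careful person would: the job done as asked, in the order asked, and still so for the second after the job is handed in, with the robot touching nothing.
It also fails if it takes over 64 s, if anything falls off the work surface, if the arm or the gripper's body presses on something with over 40 N, if the wrist force passes 120 N, or if a joint passes its speed limit or range.

ROBOT

A 6-joint arm with a two-finger parallel gripper is mounted at the origin on the work surface. World frame = base frame: x ahead of the robot, y to its left, z up, the work surface at z = 0. Lengths are in m, angles in rad, forces in N, time in s.
With the tool pointing down it reaches from about 0.375 to 0.9 m from the base axis. Payload 3.1 kg.
Tool frame: the origin (TCP) lies midway between the tips of the shut fingers; the grasp point (between the pads) lies robot.grip_depth behind it (robot.grip_depth is the distance from the TCP to the grasp point, in m); z points along the fingers, y is the line along which they close (so a half turn about z gives the same grasp; the last joint's range is limited). The gripper opens to 87 mm and grips with 3 to 60 N. Pads are 19 mm wide; open, the fingers measure 117 mm over their backs; the gripper's body (75 mm by 190 mm) begins 51 mm behind the grasp point.
Start: joints at [0.934, 0.527, 1.433, -0, 1.181, -0.178], TCP at [0.276, 0.561, 0.223] pointing down, gripper open.
Joint ranges: [-3.08, 3.08], [-0.75, 2.2], [0.22, 2.44], [-1.43, 4.57], [0, 2.65], [-2.85, 2.85]. Speed limits (rad/s): [2.79, 2.79, 3.14, 3.14, 3.14, 3.14].

INTERFACE

Orientations are given as a unit quaternion [x, y, z, w].
In Python, from rig import robot gives the robot as it stands.
- The arm moves only by the shell command python3 -m creep 'ROWS' [OPENING] [FORCE]. ROWS is a JSON list of rows, 1 to 20 of them, each of 4 numbers: dx, dy, dz in m, then a turn about the tool's z in rad; each row shifts and turns the commanded pose from where the row before left it, along the tool's axes as they then stand; what a row does not reach is not made up. A row lasts 1/12 s, in which the tool goes at most 0.0417 m and 0.125 rad, less where a joint would pass 70% of its speed; a pose out of reach is approached as far as the arm can. OPENING is the finger opening in m, set as the command begins (- or left out keeps the last). The fingers move at their own pace and stop on an object; FORCE is the grip in N (left out, the last holds). Time passes only in rows, so rows that do not move let the fingers close. It prints the time, the measured TCP pose, the force, the opening and the grip force at its end.
- robot.get_obs(): the state, without advancing time (a new reading comes with each control period).
- robot.camera(name): name is "side" or "top" or "wrist"; returns a dict with "img" (384x512x3 uint8, red, green, blue), "fx", "fy", "cx", "cy" (pixels), "xyz" and "attitude" of the camera in the world. Camera axes: x right, y down, z forward; pixel columns grow to the right and rows downward; lengths in m; the calibration is good to about 2 mm. A picture is of the moment at which its call begins. There is no depth.
- robot.hand_in(): hands the job in; it is judged then, once.
The state is a dict: "time": time; "q": joint angles; "joint_velocities": joint speeds; "joint_torque": joint torques, N m; "position": TCP position; "tool_rot": TCP orientation; "ft_force": force on the tool from outside, world axes, zero at the start; "moment": the same for the moment, N m; "grip_width": finger opening in m; "grip_force": force on a finger pad.
Only numpy, scipy, OpenCV 4.12 (cv2) and the standard library are available. Lean on these libraries where they do the work, as an engineer would, in place of code of your own. Each camera call takes 0.05 s, during which the arm holds its last target. There are 200 camera calls.

## Working session

There is one attempt and no reset: what is moved stays moved. The work goes in short steps, Python scripts to look and compute and a shell command to move; the robot and the scene stay as the last step left them, time stands still between calls to the robot, and variables do not carry over. Pictures are saved under pics/ and viewed, at most 10 in all, crops included, and the job is handed in when it is done.

```bash
mkdir -p pics; ls
python3 - <<'E'
from rig import robot
import cv2,numpy as np
o=robot.get_obs();print(o['time'],o['position'],o['tool_rot'],robot.grip_depth,o['grip_width'])
a=[]
for n in("top","side"):
    c=robot.camera(n);cv2.imwrite(f"pics/{n}0.png",c["img"][:,:,::-1]);print(n,c["fx"],c["fy"],c["cx"],c["cy"],c["xyz"],c["attitude"])
E
```

```text
pics
0.0 [0.27575405 0.56006212 0.22156621] [ 2.26885985e-01  9.73920714e-01 -1.00608025e-03 -4.24035920e-04] 0.0187 0.08682267241082
top 347.4842166669303 347.4842166669303 253.17003470641595 196.67245279050692 [0.40753537 0.02152658 0.89687026] [-0.66992068  0.73466675 -0.07962528  0.07163008]
side 347.8526484749433 347.8526484749433 255.9464363103472 194.5843018295493 [ 0.92636434 -0.60649193  0.74708704] [ 0.86987445  0.26619681 -0.10993644 -0.40046433]
```

View pics/top0.png

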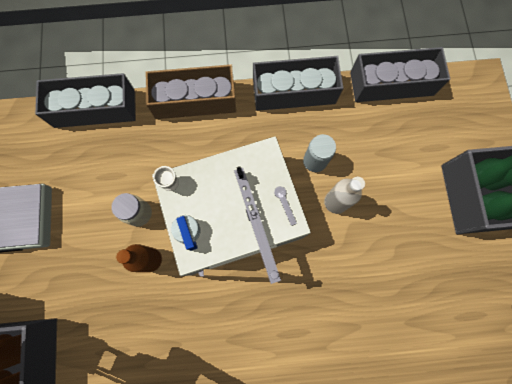

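View pics/side0.png

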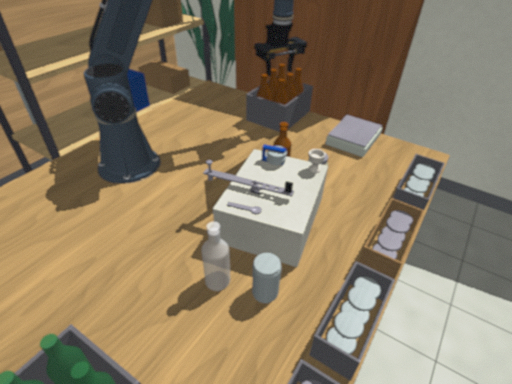

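Top view: box corners are near (155,182), (277,139), (309,232), (182,273). The stay runs from the stud (275,278) to the black tab (240,173). The clamp stack is near (186,232), the opener near (286,205). Next I'll enlarge the stay.

```bash
cat > h.py <<'E'
import numpy as np,cv2
from rig import robot
from scipy.spatial.transform import Rotation as R
def ray(c,u,v): return R.from_quat(c["attitude"]).apply([(u-c["cx"])/c["fx"],(v-c["cy"])/c["fy"],1])
def onz(c,u,v,z):
    d=ray(c,u,v);p=np.array(c["xyz"]);return p+d*(z-p[2])/d[2]
def proj(c,p):
    q=R.from_quat(c["attitude"]).inv().apply(np.array(p)-c["xyz"]);return np.array([c["cx"]+c["fx"]*q[0]/q[2],c["cy"]+c["fy"]*q[1]/q[2]])
def tri(cs,uvs):
    A=np.zeros((3,3));b=np.zeros(3)
    for c,(u,v) in zip(cs,uvs):
        d=ray(c,u,v);d/=np.linalg.norm(d);P=np.eye(3)-np.outer(d,d);A+=P;b+=P@np.array(c["xyz"])
    return np.linalg.solve(A,b)
E
python3 - <<'E'
from h import *
c=robot.camera("top");im=c["img"]
m=((im.min(2)>175)&(im.max(2).astype(int)-im.min(2)<45)).astype(np.uint8)
m=cv2.morphologyEx(m,cv2.MORPH_OPEN,np.ones((3,3)))
n,l,s,ce=cv2.connectedComponentsWithStats(m)
k=l[165,225];print(s[k])
cn=max(cv2.findContours((l==k).astype(np.uint8),0,2)[0],key=cv2.contourArea)
for e in cv2.approxPolyDP(cv2.convexHull(cn),5,True)[:,0]: print(e,onz(c,*e,.13))
r=cv2.minAreaRect(cn);
for e in cv2.boxPoints(r): print('rect',e,onz(c,*e,.13))
a=im[140:295,160:320,::-1];a=cv2.resize(a,None,fx=3.8,fy=3.8,interpolation=cv2.INTER_CUBIC);
s=robot.camera("side")["img"][140:250,190:335,::-1];s=cv2.resize(s,(608,461),interpolation=cv2.INTER_CUBIC)
cv2.imwrite("pics/t1.png",a);cv2.imwrite("pics/s1.png",s)
E
```

```text
[  156   137   154   138 10578]
[275 137] [ 0.71188996 -0.05919592  0.13      ]
[309 232] [ 0.48296707 -0.11048821  0.13      ]
[180 274] [0.41863083 0.17764658 0.13      ]
[156 188] [0.61420055 0.22282844 0.13      ]
[164 171] [0.65271099 0.20323513 0.13      ]
rect [147.54596 175.74211] [0.64486873 0.24113093 0.13      ]
rect [276.9854  133.01451] [ 0.7213785 -0.0649     0.13     ]
rect [309.71674 232.17116] [ 0.48244538 -0.11201809  0.13      ]
rect [180.27728 274.89874] [0.41668775 0.17714216 0.13      ]
```

View pics/t1.png

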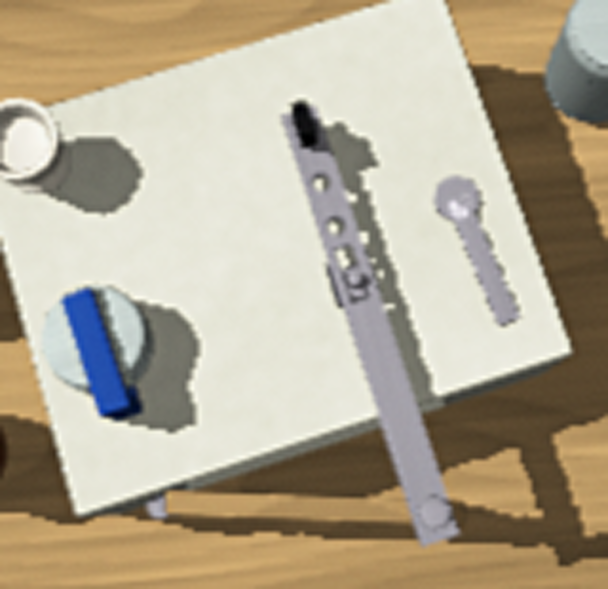

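View pics/s1.png

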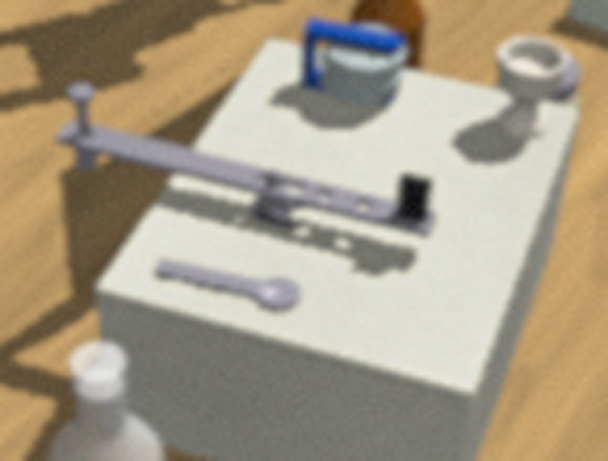

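The top crop (scale 3.8, offset 160,140) shows the last hole at (320,184), the next hole at (334,227) and the slot start at about (345,252). The pin is near (358,285), the stud head at (433,511), the tab at (307,128) and the hinge post at (157,505). In the side crop (scale 4.19, offset 190,140) the stud head is at (80,92), the pin top at (272,180) and the tab top at (415,182).

Run:
```python
from h import *
t=robot.camera("top");s=robot.camera("side")
T=lambda x,y:(x/3.8+160-.4,y/3.8+140-.4)
S=lambda x,y:(x/4.193+190-.4,y/4.193+140-.4)
th=.2195;bx=np.array([np.cos(th),np.sin(th)]);by=np.array([-bx[1],bx[0]])
o=(np.array([.4830,-.1105])+[.4186,.1776])/2
def B(p):return np.round([*(((p[:2]-o)@bx),((p[:2]-o)@by)),p[2]],4)
P={}
for n,xy,z in [("last",(320,184),.155),("h2",(334,227),.155),("sl",(345,252),.155),("stud_head",(433,511),.19),("pinTop",(358,285),.164),("tabtop",(300,106),.185),("hinge",(157,497),.13)]:
    p=onz(t,*T(*xy),z);P[n]=p;print(n,p.round(4),B(p))
for n,a,b in [("head",(433,511),(80,91)),("pin",(358,285),(272,178)),("tab",(300,106),(415,180)),("last",(320,184),(372,207))]:
    p=tri([t,s],[T(*a),S(*b)]);print('tri',n,p.round(4),B(p))
d=P["last"]-P["stud_head"];print(np.linalg.norm(d[:2]),np.arctan2(d[1],d[0]))
```

```text
last [0.5897 0.0242 0.155 ] [ 0.1336 -0.0393  0.155 ]
h2 [0.5637 0.0184 0.155 ] [ 0.1069 -0.0393  0.155 ]
sl [0.5485 0.0135 0.155 ] [ 0.091  -0.0409  0.155 ]
stud_head [ 0.4005 -0.0195  0.19  ] [-0.0606 -0.0408  0.19  ]
pinTop [0.5274 0.008  0.164 ] [ 0.0692 -0.0416  0.164 ]
tabtop [0.6283 0.0314 0.185 ] [ 0.1728 -0.0407  0.185 ]
hinge [0.4221 0.1323 0.13  ] [-0.0065  0.1027  0.13  ]
tri head [ 0.3997 -0.0202  0.189 ] [-0.0616 -0.0413  0.189 ]
tri pin [0.5294 0.0085 0.1569] [ 0.0713 -0.0415  0.1569]
tri tab [0.6251 0.0296 0.1867] [ 0.1693 -0.0419  0.1867]
tri last [0.5929 0.0258 0.1507] [ 0.137  -0.0385  0.1507]
0.19419471173139485 0.22711987836359482
```

```bash
cat > d.py <<'E'
# usage: python3 d.py x y z yaw(bar world yaw) -> tool-frame delta, turn
import sys
from h import *
o=robot.get_obs();r=R.from_quat(o["tool_rot"]);x,y,z,w=map(float,sys.argv[1:])
ty=r.apply([0,1,0]);a=w+np.pi/2-np.arctan2(ty[1],ty[0]);a=(a+np.pi/2)%np.pi-np.pi/2
print("pos",o["position"].round(4),"delta",r.inv().apply(np.array([x,y,z])-o["position"]).round(4),"turn",round(-a,4),"F",o["ft_force"].round(1),"w",round(o["grip_width"],4),"t",o["time"],"q6",o["q"][5].round(2))
E
python3 -m creep '[[-0.027,-0.016,-0.003,0],[-0.027,-0.016,-0.003,0],[-0.027,-0.016,-0.003,0],[-0.027,-0.016,-0.003,0],[-0.027,-0.016,-0.003,0],[-0.027,-0.016,-0.003,0],[-0.027,-0.016,-0.003,0],[-0.027,-0.016,-0.003,0],[-0.027,-0.016,-0.003,0],[-0.027,-0.016,-0.003,0],[-0.027,-0.016,0,0],[-0.027,-0.016,0,0],[-0.027,-0.016,0,0],[-0.027,-0.016,0,0],[-0.027,-0.016,0,0],[-0.027,-0.016,0,0],[-0.027,-0.016,0,0],[-0.027,-0.016,0,0],[-0.027,-0.016,0,0],[-0.027,-0.016,0,0]]' 0.04
python3 -m creep '[[0,0,0,-0.1],[0,0,0,-0.1],[0,0,0,-0.1],[0,0,0,-0.1],[0,0,0,-0.1],[0,0,0,-0.1],[0,0,0,-0.075],[0,0,0,0]]'
python3 d.py .623 .0302 .23 .222
```

```text
time: 1.97
position: [0.6198, 0.0335, 0.2525]
tool_rot: [0.227, 0.974, 0.0, -0.0]
ft_force: [-0.2, 0.2, -0.4]
grip_width: 0.0402
grip_force: 0.0
time: 2.63
position: [0.6191, 0.0349, 0.2525]
tool_rot: [-0.109, 0.994, 0.0, -0.0]
ft_force: [0.0, -1.0, -0.3]
grip_width: 0.0401
grip_force: 0.0
pos [0.6191 0.0349 0.2525] delta [-0.0028 -0.0054  0.0225] turn -0.0036 F [ 0.  -1.  -0.3] w 0.0401 t 2.6333 q6 -1.91
```

```bash
python3 -m creep '[[-0.0028,-0.0054,0.01,0],[0,0,0.0125,0],[0,0,0,0],[0,0,0,0]]'
python3 - <<'E'
from h import *
c=robot.camera("wrist");im=c["img"][:,:,::-1].copy()
cv2.imwrite("pics/w1.png",im)
for p in [(.623,.0302,.185),(.5897,.0242,.155)]: print(proj(c,p))
E
```

```text
time: 2.97
position: [0.6224, 0.0301, 0.2287]
tool_rot: [-0.108, 0.994, 0.0, -0.001]
ft_force: [-0.2, -1.0, -0.3]
grip_width: 0.0403
grip_force: 0.0
[253.08331027 206.44912092]
[254.37412822 157.86753681]
```

View pics/w1.png

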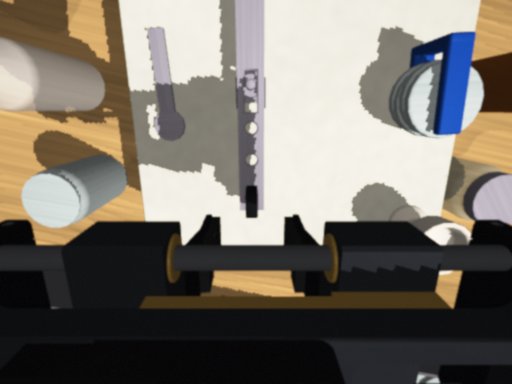

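The wrist view shows the tab at (251,206), midway between the fingers (about 212 and 294). The last hole is at (251,159). The tool is aligned, so I'll go down and grip.

```bash
python3 -m creep '[[0,0,0.012,0],[0,0,0.012,0],[0,0,0.012,0],[0,0,0.012,0],[0,0,0.012,0],[0,0,0.006,0],[0,0,0.002,0],[0,0,0,0],[0,0,0,0]]' 0.03
python3 -m creep '[[0,0,0,0],[0,0,0,0],[0,0,0,0],[0,0,0,0],[0,0,0,0],[0,0,0,0]]' 0.0 35
```

```text
time: 3.77
position: [0.6237, 0.0302, 0.1628]
tool_rot: [-0.108, 0.994, -0.0, 0.001]
ft_force: [0.2, -0.8, 0.4]
grip_width: 0.0301
grip_force: 0.0
time: 4.27
position: [0.6233, 0.0302, 0.1623]
tool_rot: [-0.108, 0.994, -0.0, 0.0]
ft_force: [0.3, 0.4, 1.2]
grip_width: 0.0099
grip_force: 35.0
```

```bash
python3 -m creep '[[0,0,-0.004,0],[0,0,-0.004,0],[0,0,-0.004,0],[0,0,-0.004,0],[0,0,-0.003,0],[0,0,0,0],[0,0,0,0]]'
python3 - <<'E'
from h import *
c=robot.camera("side")["img"][120:250,180:335,::-1];cv2.imwrite("pics/s2.png",cv2.resize(c,None,fx=4,fy=4,interpolation=2))
E
```

```text
time: 4.85
position: [0.6232, 0.0302, 0.1814]
tool_rot: [-0.108, 0.994, -0.0, 0.0]
ft_force: [-0.3, -0.9, -1.0]
grip_width: 0.0099
grip_force: 35.0
```

View pics/s2.png

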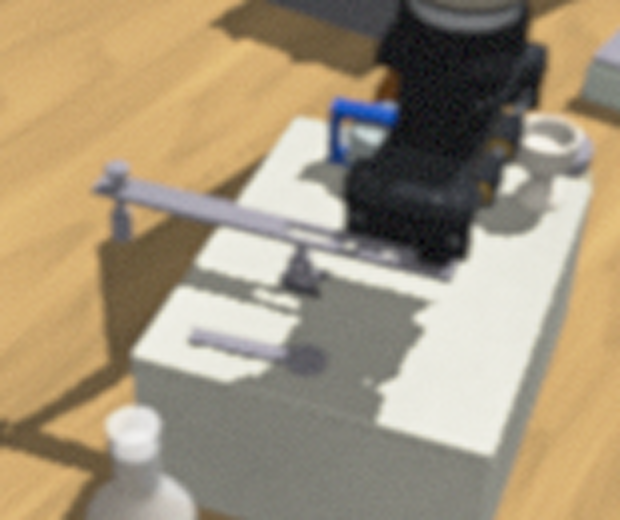

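The side view shows the bar level and lifted at both ends, with the pin at (303,255) clear below it. Next is the swing path.

```bash
cat > plan.py <<'E'
from h import *
from scipy.optimize import brentq
th=.2195;W=lambda a:np.array([np.cos(a),np.sin(a)])
o=np.array([.4508,.03355]);M=np.array([W(th),W(th+np.pi/2)]).T
heel0=np.array([.6233,.0302])-.228*W(.2164);pin=o+M@[.0702,-.0412]
f0=.36;hinge=heel0+.15*M@[np.sin(f0),np.cos(f0)]
stud=lambda f:hinge-.15*M@[np.sin(f),np.cos(f)]
f1=brentq(lambda f:np.linalg.norm(stud(f)-pin)-.196,.4,1.2)
d=pin-stud(f1);y1=np.arctan2(d[1],d[0])
if __name__=="__main__":
    print("hinge",hinge,"pin",pin,"f1",f1,"yaw1",y1,"tab1",stud(f1)+.228*W(y1))
    N=6;pr=None
    for i in range(N+1):
        k=i/N;f=f0+k*(f1-f0);y=.2164+k*(y1-.2164);t=stud(f)+.228*W(y)
        if pr is not None:
            D=t-pr[0];a=pr[1];ex=-W(a);ey=W(a+np.pi/2);print(np.round([D@ex,D@ey,0,-(y-a)],4),t.round(4),round(y,3))
        pr=(t,y)
E
python3 plan.py; python3 d.py .6 0 .18 .2164
```

```text
hinge [0.42162343 0.1297669 ] pin [0.52828661 0.008624  ] f1 0.8574771383870392 yaw1 -0.0033039663133409614 tab1 [0.56028643 0.00851827]
[ 0.0116 -0.0035  0.      0.0366] [0.6127 0.0243] 0.18
[ 0.0114 -0.003   0.      0.0366] [0.6021 0.0193] 0.143
[ 0.0111 -0.0025  0.      0.0366] [0.5914 0.0152] 0.107
[ 0.0108 -0.002   0.      0.0366] [0.5808 0.0121] 0.07
[ 0.0105 -0.0015  0.      0.0366] [0.5704 0.0099] 0.033
[ 0.0102 -0.001   0.      0.0366] [0.5603 0.0085] -0.003
pos [0.623  0.0303 0.1811] delta [ 0.029  -0.0246  0.0011] turn 0.0008 F [ 0.5  0.7 -1.3] w 0.0099 t 4.9 q6 -1.92
```

```bash
python3 -m creep '[[0,0,-0.002,0],[0.004,-0.0012,-0.001,0.0122],[0.004,-0.0012,0,0.0122],[0.0036,-0.0011,0,0.0122],[0.0038,-0.001,0,0.0122],[0.0038,-0.001,0,0.0122],[0.0038,-0.001,0,0.0122],[0.0037,-0.0008,0,0.0122],[0.0037,-0.0008,0,0.0122],[0.0037,-0.0008,0,0.0122],[0,0,0,0]]'
python3 -m creep '[[0.0036,-0.0007,0,0.0122],[0.0036,-0.0007,0,0.0122],[0.0036,-0.0007,0,0.0122],[0.0035,-0.0005,0,0.0122],[0.0035,-0.0005,0,0.0122],[0.0035,-0.0005,0,0.0122],[0,0,0,0],[0,0,0,0]]'
python3 - <<'E'
from h import *
c=robot.camera("top")["img"][140:310,170:320,::-1];s=robot.camera("side")["img"][110:240,180:330,::-1]
w=robot.camera("wrist")["img"][20:220,160:360,::-1]
z=lambda a,W,H:cv2.resize(a,(W,H),interpolation=2)
cv2.imwrite("pics/m3.png",np.hstack([z(c,400,453),np.vstack([z(s,400,226),z(w,400,227)])]))
cv2.imwrite("pics/w3.png",z(w,600,600))
E
python3 d.py .5603 .0085 .184 -.0033
```

```text
time: 5.82
position: [0.5898, 0.0156, 0.184]
tool_rot: [-0.053, 0.999, 0.0, -0.001]
ft_force: [0.3, -1.1, -1.6]
grip_width: 0.0099
grip_force: 35.0
time: 6.48
position: [0.5694, 0.0106, 0.184]
tool_rot: [-0.017, 1.0, 0.0, -0.001]
ft_force: [0.1, -0.9, -1.0]
grip_width: 0.0101
grip_force: 35.0
pos [0.5697 0.0107 0.1839] delta [ 0.0094 -0.0019 -0.0001] turn 0.0374 F [-0.8 -0.7 -0.6] w 0.0096 t 6.6333 q6 -1.78
```

View pics/m3.png

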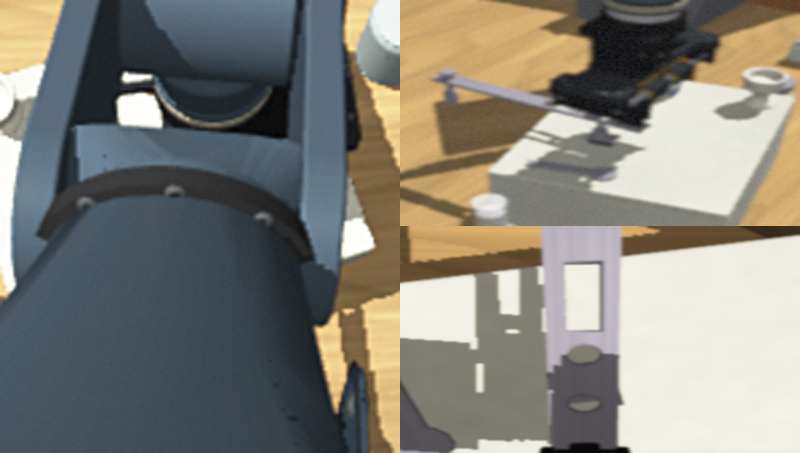

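The side view shows the bar level and lifted and the flap swung out. In the wrist crop the pin block's sides show beside the bar near the last hole. I'll do the last leg and lower gently.

```bash
python3 -m creep '[[0.003,-0.0006,0,0.0125],[0.003,-0.0006,0,0.0125],[0.0034,-0.0007,0,0.0125],[0,0,0,0],[0,0,0.002,0],[0,0,0.002,0],[0,0,0.001,0],[0,0,0,0],[0,0,0,0]]'
python3 - <<'E'
from h import *
from plan import *
C=robot.camera("wrist");w=C["img"][40:220,180:330,::-1];cv2.imwrite("pics/w4.png",cv2.resize(w,None,fx=4,fy=4,interpolation=2)[120:])
ob=robot.get_obs();r=R.from_quat(ob["tool_rot"]);zb=ob["position"][2]-.1623+.15
y=2*np.arctan2(ob["tool_rot"][1],ob["tool_rot"][0])-np.pi;y=(y+1)%np.pi-1
q=ob["position"][:2]-.032*W(y)
f=lambda p:((proj(C,p)-[180,40])*4-[0,120]).round(1)
print(zb,y,"hole top",f([*q,zb+.005]),"bot",f([*q,zb]),"pintop",f([*pin,.164]),"shoulder",f([*pin,.15]),"pin+5mm boxx",f([*(pin+M@[.005,0]),.164]))
E
python3 d.py .5603 .0085 .184 -.0033
```

```text
time: 7.38
position: [0.5604, 0.0085, 0.1787]
tool_rot: [0.002, 1.0, 0.0, -0.001]
ft_force: [-1.0, -0.6, -1.2]
grip_width: 0.0094
grip_force: 35.0
0.16651325996014849 -0.003240945961985986 hole top [292.7 428.6] bot [292.6 421.3] pintop [292.5 417.3] shoulder [292.2 399.4] pin+5mm boxx [299.1 445.9]
pos [0.5604 0.0085 0.1788] delta [ 0.0001 -0.     -0.0052] turn 0.0001 F [-1.6 -0.5 -1.4] w 0.01 t 7.4333 q6 -1.75
```

View pics/w4.png

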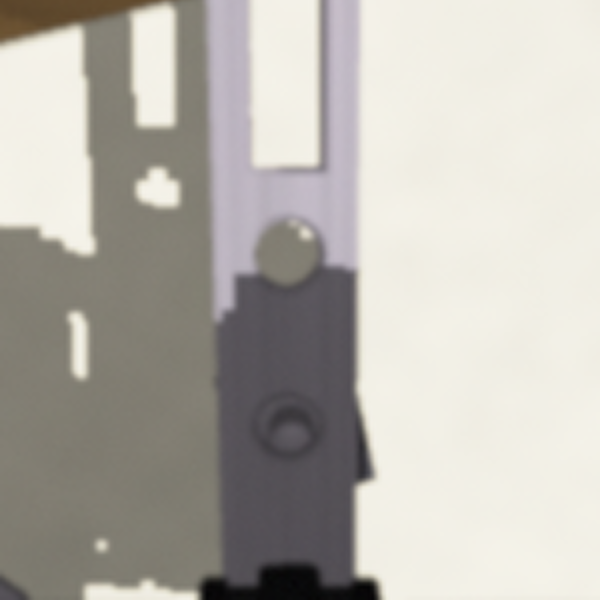

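Picture w4 shows the pin's top through the last hole: hole centre (288,426), pin top about (290,433). That puts the pin about 1 mm further towards +x, so I'll shift a little and lower gently.

```bash
python3 -m creep '[[-0.001,0,0,0],[0,0,0.001,0],[0,0,0.001,0],[0,0,0.001,0],[0,0,0.001,0],[0,0,0,0],[0,0,0,0]]'
python3 d.py .5604 .0085 .1623 -.0033
```

```text
time: 8.02
position: [0.5618, 0.0083, 0.176]
tool_rot: [0.002, 1.0, -0.0, 0.0]
ft_force: [-1.7, -0.6, 4.8]
grip_width: 0.0098
grip_force: 35.0
pos [0.5618 0.0083 0.176 ] delta [0.0014 0.0002 0.0137] turn 0.0003 F [-1.7 -0.6  4.8] w 0.0098 t 8.0167 q6 -1.75
```

```bash
python3 -m creep '[[-0.0005,0,0,0],[-0.0005,0,0,0],[0,0,0,0],[0,0,0,0]]'
python3 d.py .5604 .0085 .1623 -.0033
python3 - <<'E'
from h import *
w=robot.camera("wrist")["img"][115:175,220:285,::-1];cv2.imwrite("pics/w5.png",cv2.resize(w,None,fx=9,fy=9,interpolation=2))
E
```

```text
time: 8.35
position: [0.5619, 0.0084, 0.1759]
tool_rot: [0.001, 1.0, -0.0, -0.001]
ft_force: [-4.1, -0.6, 6.5]
grip_width: 0.0098
grip_force: 35.0
pos [0.5619 0.0084 0.1759] delta [0.0015 0.0001 0.0136] turn 0.0004 F [-4.1 -0.6  6.5] w 0.0098 t 8.35 q6 -1.75
```

View pics/w5.png

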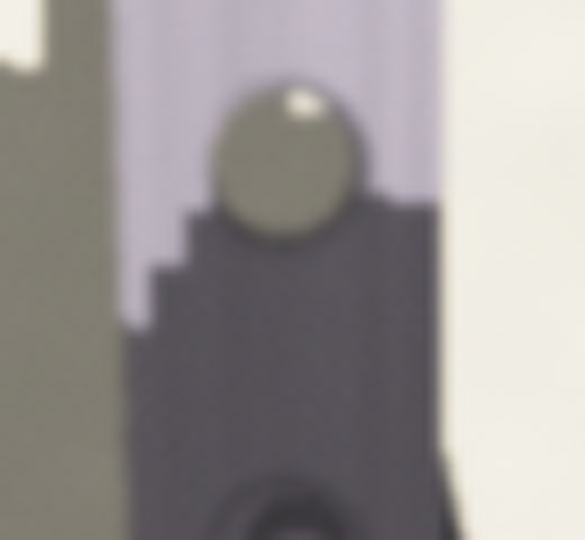

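The crop cut the hole off: it shows the second hole at (285,160) and only the top rim of the last hole near row 480. I'll read that patch as numbers instead.

Run:
```python
from h import *
g=cv2.cvtColor(robot.camera("wrist")["img"],cv2.COLOR_RGB2GRAY)
for r in range(164,192,1): print(r,*["%3d"%v for v in g[r,240:266]])
```

```text
164  83  85  83  85  83  83  82  82  84  83  82  82  84  85  83  85  84  85  85  84  82  83  83  83  85  83
165  83  84  84  83  83  83  81  82  83  83  81  82  83  84  84  85  84  85  85  84  83  82  82  84  84  83
166  82  82  83  85  84  83  81  82  82  82  82  82  82  82  84  84  84  85  85  84  83  82  83  83  84  82
167  82  83  84  84  83  83  81  80  81  79  78  77  77  80  81  82  84  84  85  84  83  82  83  84  84  82
168  83  84  84  84  83  81  79  78  76  73  73  71  71  72  75  77  80  83  83  83  83  82  83  84  83  83
169  83  83  83  83  82  80  75  73  72  75  72  71  70  70  69  70  74  78  82  83  82  82  84  84  83  82
170  83  83  83  84  80  75  73  75  76  72  69  66  64  64  63  65  69  72  78  80  82  82  84  84  84  82
171  82  83  84  81  77  74  77  78  74  66  62  58  58  58  59  60  64  67  72  78  80  82  83  83  84  82
172  83  83  82  78  75  76  79  78  68  61  56  58  57  57  58  58  60  65  70  74  78  81  83  83  83  83
173  84  83  82  75  75  78  79  72  62  57  59  61  62  64  62  61  58  60  67  72  75  79  82  85  84  82
174  83  83  80  76 
[... 1223 characters left out ...]
  77  78  78  81  82  82  83  82  81  82  82  82  81
186  82  83  82  82  83  81  81  81  81  80  78  78  79  81  81  82  82  82  83  83  82  80  82  83  83  81
187  82  82  83  82  82  81  82  82  81  81  80  80  82  82  81  83  83  83  83  82  81  80  82  82  82  81
188  83  81  81  82  82  81  81  82  82  81  82  81  83  82  83  82  83  83  83  83  81  81  82  82  82  80
189  82  82  82  82  82  82  81  81  82  81  81  81  82  82  83  82  82  82  83  83  81  81  80  83  82  82
190  83  82  82  83  81  82  81  82  83  81  81  81  81  81  82  82  82  83  83  82  80  81  81  82  81  80
191  82  81  82  82  82  82  81  82  82  81  81  80  81  81  82  81  82  82  83  82  81  80  81  82  82  81
```

The hole centre is at about (251.7,176) and the pin top at (252.5,178). The pin is still 1–2 mm towards +x and slightly +y. I'll lift off, shift and lower again.

```bash
python3 -m creep '[[0,0,-0.0025,0],[-0.0005,0.0003,0,0],[0,0,0,0],[0,0,0,0]]'
python3 -m creep '[[0,0,0.001,0],[0,0,0.001,0],[0,0,0.001,0],[0,0,0.0005,0],[0,0,0,0],[0,0,0,0]]'
```

```text
time: 8.78
position: [0.5633, 0.0086, 0.1773]
tool_rot: [0.001, 1.0, -0.0, -0.0]
ft_force: [-1.6, -1.9, -0.4]
grip_width: 0.0099
grip_force: 35.0
time: 9.28
position: [0.5638, 0.0087, 0.1743]
tool_rot: [0.002, 1.0, 0.0, 0.001]
ft_force: [0.7, -0.8, 1.4]
grip_width: 0.01
grip_force: 35.1
```

```bash
python3 -m creep '[[0,0,0.001,0],[0,0,0.001,0],[0,0,0.001,0],[0,0,0,0],[0,0,0,0]]'; python3 -m creep '[[0,0,0.001,0],[0,0,0.001,0],[0,0,0,0],[0,0,0,0]]'
```

```text
time: 9.7
position: [0.5638, 0.0087, 0.1711]
tool_rot: [0.002, 1.0, 0.0, 0.001]
ft_force: [1.8, -0.7, 0.5]
grip_width: 0.0097
grip_force: 35.1
time: 10.03
position: [0.5638, 0.0087, 0.1691]
tool_rot: [0.002, 1.0, 0.0, 0.001]
ft_force: [3.2, -0.2, 1.9]
grip_width: 0.0097
grip_force: 35.1
```

```bash
python3 -m creep '[[-0.0004,0,0.001,0],[0,0,0.001,0],[0,0,0.001,0],[0,0,0,0],[0,0,0,0]]'; python3 -m creep '[[0,0,0.001,0],[0,0,0.001,0],[0,0,0,0],[0,0,0,0]]';python3 -m creep '[[0,0,0.001,0],[0,0,0.001,0],[0,0,0,0],[0,0,0,0]]'
```

```text
time: 10.45
position: [0.5638, 0.0088, 0.166]
tool_rot: [0.002, 1.0, 0.0, 0.0]
ft_force: [3.5, 1.6, 2.0]
grip_width: 0.01
grip_force: 35.1
time: 10.78
position: [0.5638, 0.0087, 0.164]
tool_rot: [0.002, 1.0, -0.0, 0.0]
ft_force: [3.1, 0.3, 2.2]
grip_width: 0.0099
grip_force: 35.1
time: 11.12
position: [0.5638, 0.0087, 0.1621]
tool_rot: [0.002, 1.0, 0.0, 0.0]
ft_force: [3.6, 1.2, 3.6]
grip_width: 0.0097
grip_force: 35.1
```

```bash
python3 -m creep '[[0,0,0.0005,0],[0,0,0,0],[0,0,0,0]]' - 5
python3 -m creep '[[0,0,0,0],[0,0,0,0],[0,0,0,0],[0,0,0,0],[0,0,0,0]]' 0.03
python3 -m creep '[[0,0,-0.01,0],[0,0,-0.01,0],[0,0,-0.01,0],[0,0,-0.01,0],[0,0,-0.02,0],[0,0,-0.03,0],[0,0,-0.03,0],[0,0,-0.03,0],[-0.03,0,-0.02,0],[-0.03,0,0,0],[-0.03,0,0,0],[-0.03,0,0,0],[0,0,0,0],[0,0,0,0]]'
python3 - <<'E'
from h import *
C=robot.camera("top");S=robot.camera("side");c=C["img"][140:310,170:320,::-1];s=S["img"][120:250,180:330,::-1];w=robot.camera("wrist")["img"][:,64:448,::-1]
z=lambda a,W,H:cv2.resize(a,(W,H),interpolation=2)
cv2.imwrite("pics/m6.png",np.vstack([z(s,690,598)]))
cv2.imwrite("pics/f.png",np.hstack([np.vstack([z(s,480,416)]),z(w,320,320) if 0 else np.vstack([z(w,320,320),np.zeros((96,320,3),np.uint8)])]))
E
```

```text
time: 11.37
position: [0.5638, 0.0088, 0.1619]
tool_rot: [0.002, 1.0, 0.0, 0.0]
ft_force: [1.5, 0.4, 4.8]
grip_width: 0.0102
grip_force: 5.0
time: 11.78
position: [0.5628, 0.0088, 0.161]
tool_rot: [0.002, 1.0, 0.0, -0.001]
ft_force: [1.1, 0.3, -0.1]
grip_width: 0.0288
grip_force: 0.0
time: 12.95
position: [0.6843, 0.0083, 0.3316]
tool_rot: [0.002, 1.0, -0.0, -0.0]
ft_force: [-0.2, 1.4, -0.7]
grip_width: 0.0303
grip_force: 0.0
```

View pics/f.png

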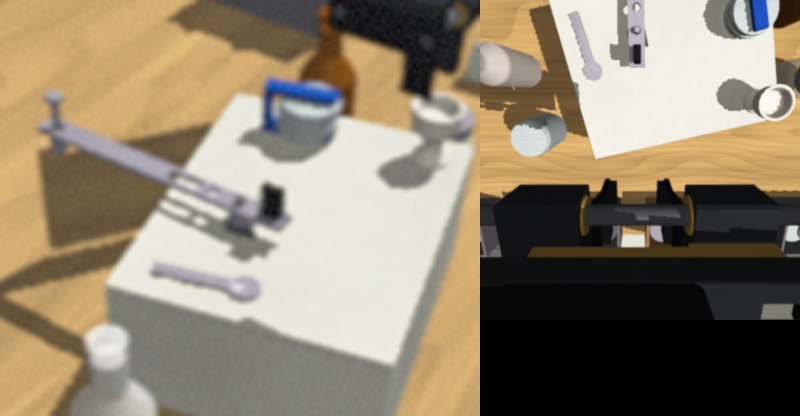

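The final view shows the tab at (272,200) just past the pin block at (240,222), and the bar low on the stud (head 55,97; bar 57,130). The bystanders are where they were. As a numeric check of the heel gap, I'll compare the predicted seated bar points with the side image.

Run:
```python
from h import *
S=robot.camera("side");b=cv2.imread("pics/side0.png")
a=S["img"][:,:,::-1]
G=lambda i:cv2.cvtColor(np.ascontiguousarray(i),cv2.COLOR_BGR2GRAY)
y=-.003;e=np.array([np.cos(y),np.sin(y)]);t=np.array([.5633,.0087])
y0=.2195;e0=np.array([np.cos(y0),np.sin(y0)]);t0=np.array([.6232,.0302])
# vertical profile 10mm, 40, 100 mm from the heel: bar edges seen vs. predicted seated upper face centre
for im,tt,ee,n in((G(b),t0,e0,'before'),(G(a),t,e,'after')):
    for d in(0,.03,.08):
        p=tt-(.228-d)*ee
        lo=proj(S,[*p,.155]);hi=proj(S,[*p,.189]);c=int(round(lo[0]))
        print(n,d,"bar@.155",lo.round(1),"head",hi.round(1),"col",c,"rows from",int(lo[1])-16,im[int(lo[1])-16:int(lo[1])+12,c])
```

```text
before 0 bar@.155 [210.3 171.2] head [209.5 161.3] col 210 rows from 155 [ 88  87  86  82 106 145 159 152 127 111 112 116 112 110 103  97  91 109
 135 129 103  84  83  85  86  84  83  80]
before 0.03 bar@.155 [220.  173.7] head [219.5 163.8] col 220 rows from 157 [ 90  88 118 148 164 164 162 158 162 163 163 166 164 160 156 155 156 155
 155 148 118  90  82  82  84  87  87  84]
before 0.08 bar@.155 [236.6 178. ] head [236.4 168. ] col 237 rows from 161 [164 158 148 117  91  83  77  80  80  90 113 147 183 202 203 183 163 160
 159 151 132 153 207 220 196 146 117 115]
after 0 bar@.155 [199.1 158.6] head [198.1 148.8] col 199 rows from 142 [171 165 169 166 170 169 170 168 158 147 156 163 155 157 155 151 136 123
 135 154 151 121  96  92  96  99  95  92]
after 0.03 bar@.155 [207.1 162. ] head [206.2 152.2] col 207 rows from 146 [173 171 170 165 168 171 172 174 178 180 178 179 178 177 174 166 168 167
 168 162 139 106  89  85  92  92  89  90]
after 0.08 bar@.155 [220.7 168. ] head [220.2 158.1] col 221 rows from 152 [179 180 179 181 181 181 175 169 166 163 156 125  92 101 135 162 175 174
 168 161 128  98  90  92  95  97  92  91]
```

The bar's lower edge sits 4.0–4.4 px below the predicted face along its length, against 3–4 px at the start. So the heel isn't raised, and I'll hand in.

```bash
python3 -c "
from rig import robot
print(robot.hand_in())"
```

```text
the job is handed in; nothing more can be done
None
```

I lifted the stay off the pin, swung the flap wider and lowered the last hole over the pin. I then let go and handed the job in at about 13 s. The bar looks fully down at both ends in the pictures, force readings stayed under about 7 N while feeling for the pin, and the other things look unmoved; the hand-in returned no verdict.

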